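# Fit the cone head into the banding machine and hold it home

### The arm

A 6-joint arm with a two-finger parallel gripper is mounted at the origin on the work surface. World frame = base frame: x ahead of the robot, y to its left, z up, the work surface at z = 0. Lengths are in m, angles in rad, forces in N, time in s.
With the tool pointing down it reaches from about 0.35 to 0.975 m from the base axis. Payload 7.1 kg.
Tool frame: the origin (TCP) lies at the very end of the fingers, on their centre line; the grasp point (between the pads) lies 19 mm behind it; y points along the fingers, x is the direction in which the jaws open and shut, and the axes are right-handed (so a half turn about y gives the same grasp; the last joint's range is limited). The gripper opens to 88 mm and grips with 3 to 60 N. Pads are 20 mm wide; open, the fingers measure 115 mm over their backs; the gripper's body (75 mm by 178 mm) begins 61 mm behind the grasp point.
Start: joints at [-1.327, 0.423, 1.63, -0, 1.089, -0.019], TCP at [0.162, -0.604, 0.189] pointing down, gripper open.
Joint ranges: [-3, 3], [-0.9, 2.11], [0.09, 2.58], [-1.31, 4.45], [0.11, 2.69], [-2.54, 2.54]. Speed limits (rad/s): [2.39, 2.39, 3.01, 3.14, 3.14, 3.14].

### API

Orientations are given as a rotation vector (axis times angle).
In Python, from rig import r, sensors, viewer gives the robot as it stands. The module is installed in compiled form; this text tells all that it offers. Calls block until the motion is done:
- r.move_to(position, orientation): joint-space move of the TCP to a pose.
- r.movel(position, orientation=None, velocity=0.15, f_stop=None): straight line of the TCP; orientation=None keeps the orientation; velocity is the mean speed in m/s. With f_stop (N) it stops when the force on the tool has changed by that much, and returns True; else False.
- r.set_joints(angles): joint-space move.
- r.release() and r.grasp(f_grip=None): open the fingers fully, or close them until they stop; f_grip is the grip in N (None keeps the last).
- r.hold(seconds).
- r.solve_ik(position, orientation): joint angles nearest the present ones, or None.
- sensors.get_obs(): the state.
- viewer.get_image(name): name is "scene" or "top"; returns (picture, depth): 420x560x3 uint8, red, green, blue; 420x560 float32, m along the optical axis (not along the pixel's ray), 0 where there is no reading.
- viewer.camera_model(name): a dict with "fovy" (degrees; the focal length in pixels is half the picture's height over the tangent of half this angle, whatever the lens; pixels are square), "cx", "cy" (the principal point, pixels), "dist_coeffs" ([k1, k2, p1, p2, k3] as OpenCV has them; the pictures are not rectified), "world_from_camera" (4x4, takes a point from camera to world coordinates). Camera axes: x right, y down, z forward; pixel columns grow to the right and rows downward; lengths in m; the calibration is good to about 2 mm. A picture is of the moment at which its call begins. camera_model takes no time and is no camera call.
A pose or a line that the arm cannot do raises r.MotionError and nothing moves.
- r.sign_off(): hands the job in, once; it reports no verdict.
The state is a dict: "clock": time; "joint_positions": joint angles; "joint_velocities": joint speeds; "joint_efforts": joint torques, N m; "tool_pos": TCP position; "eef_rot": TCP orientation; "wrist_force": force on the tool from outside, world axes, zero at the start; "ft_torque": the same for the moment, N m; "grip_width": finger opening in m.
Only numpy, scipy, OpenCV 4.12 (cv2) and the standard library are available. Lean on these libraries where they do the work, as an engineer would, in place of code of your own. Each camera call takes 0.05 s, during which the arm holds its last target.

### The job

Take the head with the tapered rubber cone out of the wooden rack, put its keyed shaft into the hub of the glass-banding machine, turn it until the key drops into the keyway, and push it fully home against the ejector spring, so that its flange sits flat on the hub. Finish while still gripping the head by its metal body and pressing it down there, ready for the clamp screws to be tightened: do not let go of it. Leave everything else on the bench where it is.

Things in the scene. Friction and masses are not known exactly. Their poses are not given: they have to be found in the camera images.
- cone_head: the head to fit, loose, upright in one hole of the rack, 0.28 to 0.44 kg. Origin: centre of its flange's underside; z up its axis, x towards its key, y square to its two gripping flats. Flange 56 mm across, 8 mm thick, with a lug 8 mm wide standing out to 37 mm from the axis above the key. Black rubber cone on top, 30 narrowing to 19 mm across, from 42 to 64 mm above the origin.
- cone_grip (a point): point to grip, on the cone head's axis, 31 mm above its origin: middle of the aluminium body, which reaches from 8 to 42 mm above the origin and has two upright flats 30 mm apart facing the head's +y and -y (42 mm long in x; the fingers close along y).
- cone_tip (a point): lower end of the cone head's round steel shaft, on its axis 42 mm below its origin. Shaft 20 mm across, end chamfered to 15 mm.
- cone_key (a point): lower end of the shaft's one key, 28 mm below the head's origin and 13 mm out along its x. The key is 8 mm wide (lower end tapered to 4.4), stands out to 15.5 mm from the axis and runs up to the flange; the last 14 mm of shaft below it are plain.
- rack: wooden block, 90 by 280 mm, 56 mm high, fixed. Origin under its centre; two holes, 35 mm wide and 50 mm deep, at y = -70 mm and +70 mm on its own y axis. A head stands in each, its flange on the block's top; which head is in which hole varies.
- machine: the banding machine, fixed: green housing 220 by 200 mm, 58 mm high, control panel facing its own -x, wooden wrist rest (top 79 mm high) along its -y side out to 146 mm. On it an aluminium wheel 180 mm across (top 74 mm above the bench) with a steel hub 62 mm across in the middle. Origin under its centre, on the hub's axis.
- hub_face (a point): centre of the hub's flat top face, 98 mm above the bench; axes are the machine's. Upright bore 22 mm wide with one keyway 9.6 mm wide, out to 17.5 mm. The keyway, and a dark scribed line on the wheel in front of it, points along the machine's +x give or take 0.5 rad (seen from above or found by feel). The wheel is held by its worm gear: it does not turn by hand.
- hub_ejector (a point): top of the spring ejector in the bore, at rest, 30 mm below the hub's face. A key not over the keyway lands on the face with the flange 28 mm up; turned into line under light pressure it drops in. The ejector meets the shaft's end with the flange 12 mm up, pushes back with 6 N, rising to 11 N with the flange down on the face, and lifts the head if it is let go.
- pad_head: the other head in the rack: same flange and a round shaft, but on top a flat black rubber disc 80 mm across, 56 mm above the flange's underside; a bystander. Origin at the centre of the flange's underside.
- bowl0: upturned clear pressed-glass bowl, 100 mm across, 50 mm high, a bystander. Origin under its centre.
- bowl1: another such upturned glass bowl, a bystander.
- vase: clear glass vase, 110 mm across, 185 mm high, a bystander at the far left.
- brush_jar: glass jar with five paint brushes, 72 mm across, 220 mm high in all, a bystander at the far right.
- oil_bottle: small amber glass bottle with a black cap, 44 mm across, 95 mm high, a bystander close in front of the robot.
- brush: thin wooden paint brush lying flat, 195 mm long, 11 mm thick, a bystander between the rack and the machine. Origin near its middle.
Mind the look-alikes: they are no part of the job. Leave any blue look-alike of the cone_head alone.

How it is judged:
By the outcome, as a careful person would: the job done as asked, in the order asked, and still so for the second after the job is handed in, while the arm keeps its last pose, push and grip.
It also fails if it takes over 56 s, if anything falls off the work surface, if the arm or the gripper's body presses on something with over 40 N, if the wrist force passes 120 N, or if a joint passes its speed limit or range.

## Working session

There is one attempt and no reset: what is moved stays moved. The work goes in short steps, each a Python script; the robot and the scene stay as the last script left them, time stands still between calls to the robot, and variables do not carry over. Pictures are saved under pics/ and viewed, and the job is handed in when it is done.

```bash
mkdir -p pics; ls; python3 - <<'E'
from rig import r,sensors,viewer
import cv2,numpy as np
for n in("scene","top"):
    im,d=viewer.get_image(n); cv2.imwrite(f"pics/{n}0.png",im[:,:,::-1]); np.savez(f"pics/{n}0.npz",im=im,d=d)
    print(n,viewer.camera_model(n))
o=sensors.get_obs()
print({k:np.round(v,3) for k,v in o.items()})
E
```

```text
pics
scene {'fovy': 49.803213494756875, 'cx': 283.7595907876283, 'cy': 212.65625205215446, 'dist_coeffs': array([-0.06364227,  0.        ,  0.        ,  0.        ,  0.        ]), 'world_from_camera': array([[ 0.76618783,  0.40752808, -0.49686727,  1.10620845],
       [ 0.64231426, -0.46194553,  0.61158706, -0.54117365],
       [ 0.01971328, -0.78773549, -0.61569813,  0.73949746],
       [ 0.        ,  0.        ,  0.        ,  1.        ]])}
top {'fovy': 50.238112138225496, 'cx': 281.27799528091657, 'cy': 198.4747463666135, 'dist_coeffs': array([-0.01149205,  0.        ,  0.        ,  0.        ,  0.        ]), 'world_from_camera': array([[-0.00853644, -0.99684172,  0.07895392,  0.48106775],
       [-0.999926  ,  0.00782513, -0.00931418,  0.0858416 ],
       [ 0.00866694, -0.07902759, -0.99683475,  1.13474002],
       [ 0.        ,  0.        ,  0.        ,  1.        ]])}
{'clock': np.float64(0.1), 'joint_positions': array([-1.327,  0.424,  1.631, -0.   ,  1.089, -0.019]), 'joint_velocities': array([ 0.002, -0.   , -0.001,  0.001,  0.   ,  0.001]), 'joint_efforts': array([ 0.0000e+00, -5.4562e+01, -2.7432e+01,  6.5000e-02,  1.9000e-02,
       -0.0000e+00]), 'tool_pos': array([ 0.162, -0.603,  0.189]), 'eef_rot': array([-1.321,  1.014, -1.012]), 'wrist_force': array([-0.405,  0.014, -0.449]), 'ft_torque': array([-0.002, -0.019,  0.014]), 'grip_width': np.float64(0.087)}
```

View pics/scene0.png

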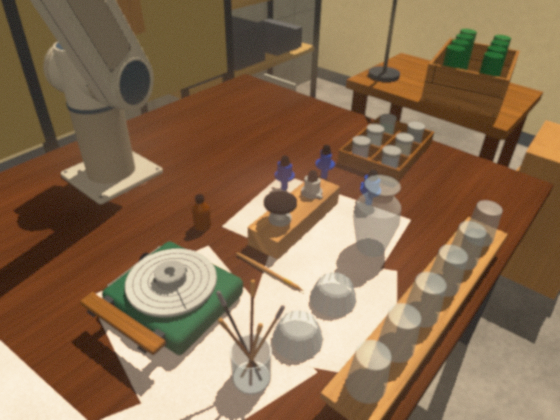

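View pics/top0.png

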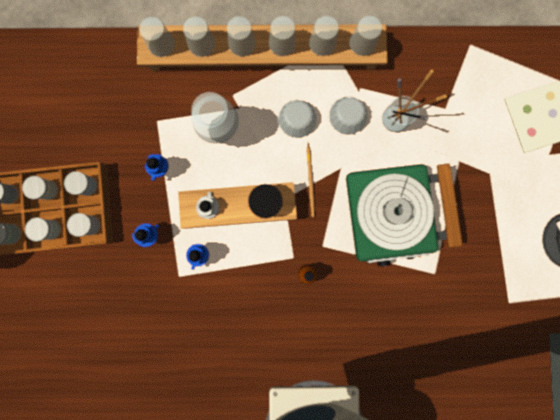

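```bash
python3 - <<'E'
import cv2,numpy as np
t=cv2.imread("pics/top0.png");s=cv2.imread("pics/scene0.png")
a=cv2.resize(t[170:245,170:240],None,fx=8,fy=8,interpolation=cv2.INTER_CUBIC)
cv2.imwrite("pics/c1.png",a)
cv2.imwrite("pics/c2.png",cv2.resize(t[155:275,335:475],None,fx=5,fy=5,interpolation=cv2.INTER_CUBIC))
cv2.imwrite("pics/c3.png",cv2.resize(s[140:220,260:400],None,fx=5,fy=5,interpolation=cv2.INTER_CUBIC))
E
```

```text
(no output)
```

View pics/c1.png

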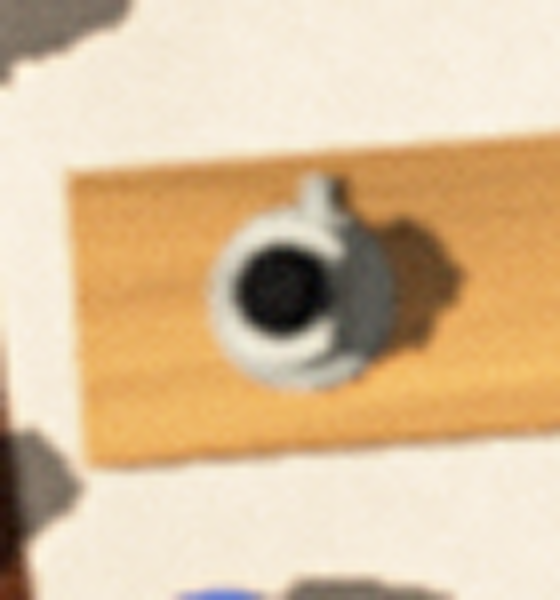

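View pics/c2.png

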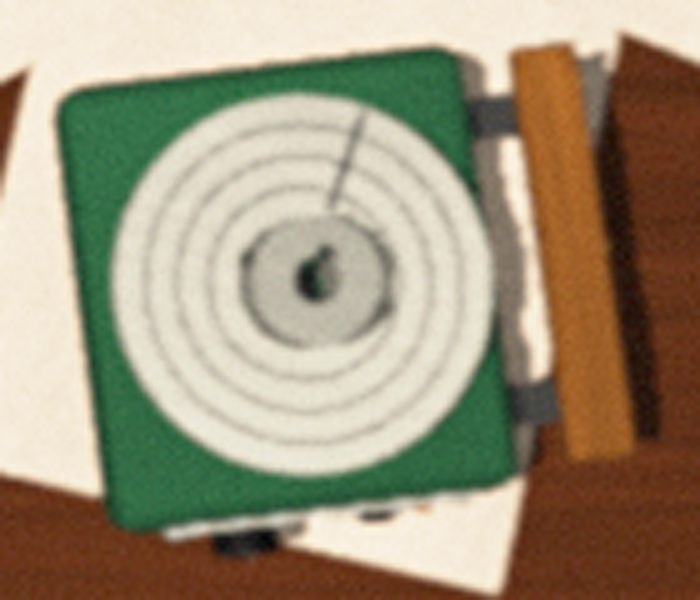

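View pics/c3.png

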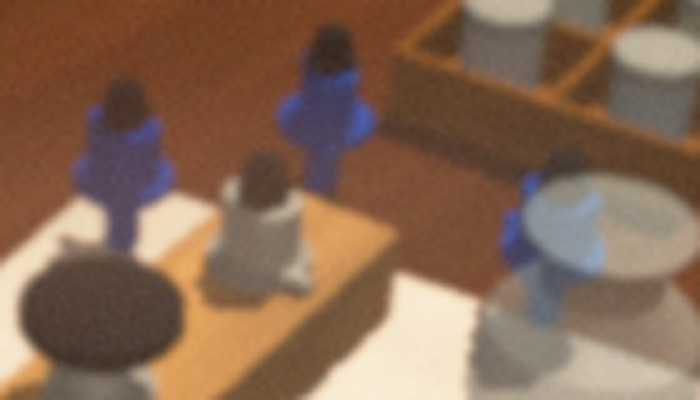

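```bash
cat > h.py <<'E'
import cv2,numpy as np
from rig import r,sensors,viewer
def cam(n):
    m=viewer.camera_model(n); f=210/np.tan(np.radians(m["fovy"])/2)
    return np.array([[f,0,m["cx"]],[0,f,m["cy"]],[0,0,1]]),np.array(m["dist_coeffs"]),m["world_from_camera"]
def rays(n,uv):
    K,D,T=cam(n); p=cv2.undistortPoints(np.asarray(uv,float).reshape(-1,1,2),K,D).reshape(-1,2)
    return np.c_[p,np.ones(len(p))],T
def onplane(n,uv,z):
    d,T=rays(n,uv); w=d@T[:3,:3].T; return T[:3,3]+w*((z-T[2,3])/w[:,2])[:,None]
def cloud(n,depth):
    v,u=np.mgrid[:420,:560]; d,T=rays(n,np.c_[u.ravel(),v.ravel()])
    P=(d*depth.reshape(-1,1))@T[:3,:3].T+T[:3,3]; P[depth.ravel()<=0]=np.nan
    return P.reshape(420,560,3)
def proj(n,P):
    K,D,T=cam(n); R=T[:3,:3].T; t=-R@T[:3,3]
    return cv2.projectPoints(np.asarray(P,float).reshape(-1,1,3),cv2.Rodrigues(R)[0],t,K,D)[0].reshape(-1,2)
E
python3 - <<'E'
from h import *
for n in("top","scene"):
    z=np.load(f"pics/{n}0.npz"); P=cloud(n,z["d"]); np.save(f"pics/{n}P.npy",P)
    print(n, np.isnan(P[...,2]).mean())
    if n=="top": g=[(398,210),(206,206)]
    else: g=[(169,275),(313,185)]
    for (u,v) in g:
        print(P[v,u], [round(float(x),3) for x in P[v-8:v+9:2,u,2]])
def fit(q):
    x,y=q[:,0],q[:,1]; s=np.linalg.lstsq(np.c_[2*x,2*y,np.ones(len(x))],x*x+y*y,rcond=None)[0]
    return s[0],s[1],np.sqrt(s[2]+s[0]**2+s[1]**2)
for n in("top","scene"):
    P=np.load(f"pics/{n}P.npy")
    for nm,c,rad,lo,hi in[("hub",(0.47,-0.22),.06,.090,.106),("wheel",(.47,-.22),.11,.066,.082),("flange",(.48,.25),.04,.058,.070),("body",(.48,.25),.04,.092,.104),("cone",(.48,.25),.03,.113,.13)]:
        c=P[210,398,:2] if 0 else c
        m=(np.hypot(P[...,0]-c[0],P[...,1]-c[1])<rad)&(P[...,2]>lo)&(P[...,2]<hi)
        q=P[m]; 
        if len(q)>5: print(n,nm,len(q),np.round(q.mean(0),4),np.round([q[:,0].min(),q[:,0].max(),q[:,1].min(),q[:,1].max()],3), np.round(np.median(q[:,2]),4))
E
```

```text
top 0.0038010204081632653
[ 0.53559297 -0.20237689  0.07044724] [0.098, 0.098, 0.066, 0.064, 0.07, 0.067, 0.063, 0.1, 0.098]
[0.54553871 0.24685041 0.12200354] [0.098, 0.104, 0.12, 0.116, 0.122, 0.12, 0.116, 0.097, 0.1]
scene 0.003941326530612245
[ 0.52611611 -0.19104984  0.07359362] [0.095, 0.091, 0.086, 0.08, 0.074, 0.097, 0.098, 0.099, 0.094]
[0.56524609 0.23935754 0.09086233] [0.11, 0.105, 0.1, 0.099, 0.091, 0.086, 0.078, 0.072, 0.068]
top hub 167 [ 0.5152 -0.2022  0.0978] [ 0.502  0.529 -0.227 -0.176] 0.098
top wheel 2840 [ 0.5051 -0.2128  0.0744] [ 0.443  0.579 -0.329 -0.113] 0.0744
top flange 28 [0.501  0.2526 0.0601] [0.442 0.518 0.226 0.28 ] 0.0588
scene hub 119 [ 0.518  -0.2027  0.0969] [ 0.506  0.529 -0.225 -0.18 ] 0.0969
scene wheel 2504 [ 0.5133 -0.22    0.0736] [ 0.446  0.58  -0.33  -0.115] 0.0733
scene flange 35 [0.4548 0.268  0.0637] [0.445 0.507 0.26  0.282] 0.0626
scene body 8 [0.4482 0.2729 0.0954] [0.445 0.451 0.269 0.278] 0.0949
```

```bash
python3 - <<'E'
from h import *
def circ(n,nm,c,rad,lo,hi,z):
    P=np.load(f"pics/{n}P.npy")
    m=((np.hypot(P[...,0]-c[0],P[...,1]-c[1])<rad)&(P[...,2]>lo)&(P[...,2]<hi)).astype(np.uint8)
    if m.sum()<6: print(n,nm,"few");return
    k,l,st,_=cv2.connectedComponentsWithStats(m); m=(l==1+np.argmax(st[1:,4])).astype(np.uint8)
    h=cv2.convexHull(cv2.findNonZero(m)).reshape(-1,2)
    q=onplane(n,h,z)[:,:2]
    # dense centroid of hull + LSQ circle
    s=np.linalg.lstsq(np.c_[2*q,np.ones(len(q))],(q**2).sum(1),rcond=None)[0]
    (ex,ey),er=cv2.minEnclosingCircle(q.astype(np.float32))
    print(n,nm,int(m.sum()),"lsq",np.round(s[:2],4),"r",round(float(np.sqrt(s[2]+s[0]**2+s[1]**2)),4),"mec",round(ex,4),round(ey,4),round(er,4),"z",np.round(np.median(P[m>0][:,2]),4))
for n in("top","scene"):
    circ(n,"hub",(.537,-.205),.045,.089,.107,.098)
    circ(n,"wheel",(.537,-.205),.12,.067,.107,.074)
    circ(n,"flange+",(.545,.247),.031,.060,.14,.064)
    circ(n,"body",(.545,.247),.04,.085,.14,.098)
    circ(n,"cone",(.545,.247),.03,.110,.14,.120)
# colour-based
t=cv2.imread("pics/top0.png")
g=cv2.cvtColor(t,cv2.COLOR_BGR2GRAY)
print(g[195:218,196:218])
E
```

```text
top hub 506 lsq [ 0.5326 -0.1938] r 0.0315 mec 0.5307 -0.1925 0.0342 z 0.098
top wheel 4493 lsq [ 0.5325 -0.1951] r 0.0902 mec 0.5324 -0.195 0.0908 z 0.0746
top flange+ 410 lsq [0.547  0.2511] r 0.0275 mec 0.5472 0.2505 0.0287 z 0.0965
top body 230 lsq [0.5469 0.2518] r 0.0204 mec 0.5471 0.2518 0.0215 z 0.1023
top cone 80 lsq [0.5461 0.2511] r 0.0111 mec 0.5459 0.251 0.0118 z 0.1191
scene hub 590 lsq [ 0.5423 -0.1984] r 0.0339 mec 0.5424 -0.1984 0.0351 z 0.0966
scene wheel 4757 lsq [ 0.5399 -0.1968] r 0.0911 mec 0.5406 -0.1967 0.0933 z 0.0734
scene flange+ 385 lsq [0.5336 0.2749] r 0.0513 mec 0.5333 0.2761 0.0648 z 0.0872
scene body 209 lsq [0.5527 0.2546] r 0.0322 mec 0.551 0.2535 0.0401 z 0.0995
scene cone 55 lsq [0.5575 0.2443] r 0.0143 mec 0.5576 0.2446 0.0166 z 0.1177
[[168 168 166 160 168 163 168 162 162 169 162 179 201 207 182 123  84  96
  134 156 159 159]
 [170 171 167 169 173 174 175 178 185 191 195 192 208 211 191 150 113 103
  115 138 154 155]
 [171 171 172 174 185 194 209 211 210 220 212 206 210 208 193 168 144 119
   94 110 131 132]
 [172 177 173 183 197 216 226 226 226
[... 1123 characters left out ...]
6  29  74 127 155 135  94  83
   82  93  90  87]
 [199 211 222 223 212 185 139  95  72  62  79 110 154 192 193 144  84  80
   88  93  91  80]
 [195 208 216 226 231 223 204 182 158 154 168 197 216 227 205 139  88  77
   88  89  88  77]
 [188 199 208 220 230 235 229 228 220 219 224 227 229 218 189 124  87  83
   92  90  81  76]
 [193 193 203 207 214 223 225 224 226 222 219 213 203 168 138 112 126 130
  126 105  86 102]
 [183 181 188 198 202 207 209 209 209 200 194 180 152 139 141 155 172 172
  157 131 130 141]
 [181 185 183 188 193 193 197 201 193 195 187 178 176 177 180 182 182 172
  140 147 167 183]
 [184 178 183 185 184 187 186 185 194 193 199 200 196 189 182 175 167 163
  146 164 184 196]]
```

```bash
cat > ov.py <<'E'
from h import *
def C(c,rad,z,n=120):
    a=np.linspace(0,2*np.pi,n); return np.c_[c[0]+rad*np.cos(a),c[1]+rad*np.sin(a),np.full(n,z)]
def rot(c,yaw,pts): 
    R=np.array([[np.cos(yaw),-np.sin(yaw)],[np.sin(yaw),np.cos(yaw)]]); p=np.asarray(pts,float)
    return np.c_[p[:,:2]@R.T+c[:2],p[:,2]]
def head(c,yaw,z0):
    L=[C(c,.028,z0+.008),C(c,.015,z0+.042),C(c,.0095,z0+.064),
       rot(c,yaw,[(.02,-.004,z0+.008),(.037,-.004,z0+.008),(.037,.004,z0+.008),(.02,.004,z0+.008)]),
       rot(c,yaw,[(-.021,.015,z0+.042),(.021,.015,z0+.042)]),rot(c,yaw,[(-.021,-.015,z0+.042),(.021,-.015,z0+.042)])]
    return L
def hub(c,yaw):
    return [C(c,.031,.098),C(c,.011,.098),C(c,.09,.074),rot(c,yaw,[(.01,-.0048,.098),(.0175,-.0048,.098),(.0175,.0048,.098),(.01,.0048,.098)]),
            rot(c,yaw,[(.033,0,.074),(.088,0,.074)])]
def draw(n,im,L,box,s,fn):
    x0,y0,x1,y1=box; a=cv2.resize(im[y0:y1,x0:x1,::-1],None,fx=s,fy=s,interpolation=cv2.INTER_CUBIC).copy()
    for l in L:
        p=proj(n,l); p=(p-[x0,y0]+.5)*s-.5
        cv2.polylines(a,[np.round(p).astype(np.int32)],False,(0,0,255),1)
    return a
def save(fn,*ims):
    h=max(i.shape[0] for i in ims); cv2.imwrite(fn,np.hstack([cv2.copyMakeBorder(i,0,h-i.shape[0],0,4,0) for i in ims]))
E
python3 - <<'E'
from ov import *
l=onplane("top",[((333+.5)/5-.5+335,(205+.5)/5-.5+155),((365+.5)/5-.5+335,(115+.5)/5-.5+155)],.074)
d=l[1]-l[0]; ky=np.arctan2(d[1],d[0]); hc=np.array([.5325,-.1945]); print("line",l,ky,[np.arctan2(*(p[:2]-hc)[::-1]) for p in l])
g=onplane("top",[((320+.5)/8-.5+170,(178+.5)/8-.5+170)],.064)[0]
cc=np.array([.5465,.2513]); e=g[:2]-cc; ly=np.arctan2(e[1],e[0]); print("lug",g,np.hypot(*e),ly)
# rack long axis edges
e=onplane("top",[((70+.5)/8-.5+170,(175)/8-.5+170),(560/8+169.5,135/8+169.5)],.056); print("rack yaw",np.arctan2(*(e[0]-e[1])[:2][::-1])-np.pi/2)
T=np.load("pics/top0.npz")["im"];S=np.load("pics/scene0.npz")["im"]
save("pics/o1.png",draw("top",T,head(cc,ly,.056),(180,180,235,235),7,0),draw("scene",S,head(cc,ly,.056),(285,150,340,205),7,0))
save("pics/o2.png",draw("top",T,hub(hc,-.35),(350,162,448,260),4,0),draw("scene",S,hub(hc,-.35),(118,235,218,325),4,0))
E
```

```text
line [[ 0.56971448 -0.21007592  0.074     ]
 [ 0.6128116  -0.22674448  0.074     ]] -0.3690472543245152 [np.float64(-0.39639014770542197), np.float64(-0.3817921180366419)]
lug [0.58325306 0.24769622 0.064     ] 0.03692931618516261 -0.09774143599968464
rack yaw 0.07432972916444869
```

View pics/o1.png

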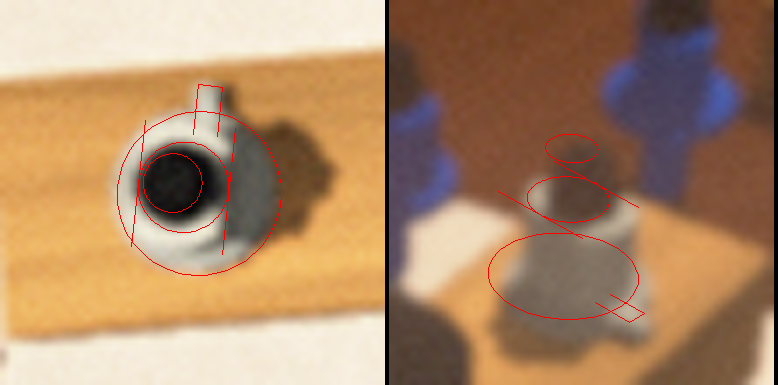

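View pics/o2.png

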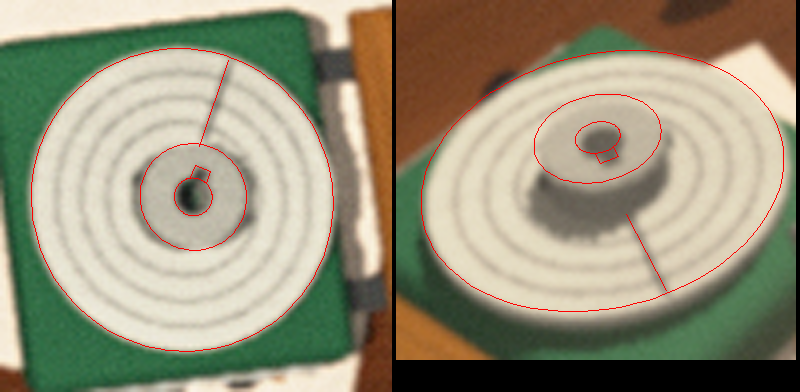

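```bash
cat >> h.py <<'E'
from scipy.spatial.transform import Rotation as Ro
def rv(yaw,flip):
    # tool y down, tool x along head y (yaw+90deg) or opposite
    a=yaw+np.pi/2+(np.pi if flip else 0); x=np.array([np.cos(a),np.sin(a),0]); y=np.array([0,0,-1.]); z=np.cross(x,y)
    return Ro.from_matrix(np.c_[x,y,z]).as_rotvec()
def st(tag=""):
    o=sensors.get_obs(); R=Ro.from_rotvec(o["eef_rot"]).as_matrix()
    print(tag,"t%.2f"%o["clock"],"pos",np.round(o["tool_pos"],4),"xax",np.round(np.arctan2(R[1,0],R[0,0]),3),"down",np.round(R[:,1],3),"F",np.round(o["wrist_force"],1),"M",np.round(o["ft_torque"],2),"w",round(float(o["grip_width"]),4)); return o
E
python3 - <<'E'
from h import *
o=st()
for f in(0,1):
  for p,yaw in(([.5465,.2513,.35],-.1),([.5465,.2513,.068],-.1),([.5325,-.1947,.25],-.375),([.5325,-.1947,.11],-.375)):
    q=r.solve_ik(np.array(p),rv(yaw,f)); print(f,p,None if q is None else np.round(q,2))
E
```

```text
t0.10 pos [ 0.1622 -0.603   0.1887] xax -1.308 down [-0.     0.001 -1.   ] F [-0.4  0.  -0.4] M [-0.   -0.02  0.01] w 0.0874
0 [0.5465, 0.2513, 0.35] [ 0.41  0.25  1.51 -0.    1.39 -1.06]
0 [0.5465, 0.2513, 0.068] [ 0.41  0.55  1.76 -0.    0.84 -1.06]
0 [0.5325, -0.1947, 0.25] [-0.37  0.27  1.7  -0.    1.17 -1.57]
0 [0.5325, -0.1947, 0.11] [-0.37  0.44  1.82 -0.    0.88 -1.57]
1 [0.5465, 0.2513, 0.35] [ 0.41  0.25  1.51 -0.    1.39  2.08]
1 [0.5465, 0.2513, 0.068] [ 0.41  0.55  1.76 -0.    0.84  2.08]
1 [0.5325, -0.1947, 0.25] [-0.37  0.27  1.7   0.    1.17  1.57]
1 [0.5325, -0.1947, 0.11] [-0.37  0.44  1.82  0.    0.88  1.57]
```

```bash
python3 - <<'E'
from h import *
o=sensors.get_obs()
r.movel(o["tool_pos"]+np.array([0,0,.16]),velocity=.3)
R=rv(-.1,0)
r.move_to([.5465,.2513,.30],R); st("above")
im,d=viewer.get_image("scene"); cv2.imwrite("pics/s1.png",im[:,:,::-1])
r.movel([.5465,.2513,.15],velocity=.2)
print(r.movel([.5465,.2513,.068],velocity=.08,f_stop=8)); st("down")
im,d=viewer.get_image("scene"); cv2.imwrite("pics/s2.png",cv2.resize(im[90:230,230:400,::-1],None,fx=4,fy=4))
E
```

```text
above t4.06 pos [0.5468 0.2507 0.3   ] xax 1.47 down [ 0. -0. -1.] F [ 0.7  0.1 -0.3] M [ 0.05 -0.16  0.04] w 0.0875
False
down t6.18 pos [0.5469 0.2515 0.0685] xax 1.471 down [ 0.001  0.    -1.   ] F [-0.3  1.2 -0.1] M [ 0.05 -0.16 -0.05] w 0.0878
```

View pics/s2.png

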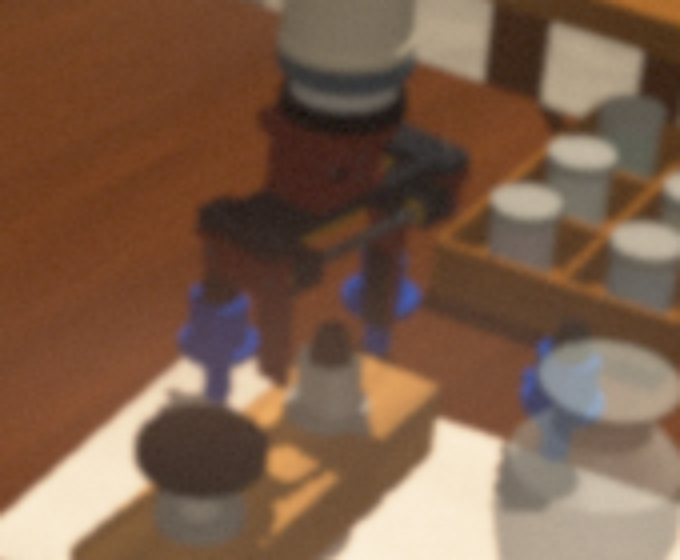

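```bash
python3 - <<'E'
from ov import *
im,d=viewer.get_image("scene"); np.savez("pics/scene1.npz",im=im,d=d)
c=np.array([.5469,.2515])
L=[rot(c,-.1,[(-.01,s*.044,.0685),(.01,s*.044,.0685),(.01,s*.057,.0685),(-.01,s*.057,.0685),(-.01,s*.044,.0685),(-.01,s*.044,.1485),(-.01,s*.057,.1485)]) for s in(1,-1)]
a=draw("scene",im,L+head(c,-.1,.056),(265,130,355,215),8,0); save("pics/o3.png",a)
im2,d2=viewer.get_image("top"); cv2.imwrite("pics/t2.png",cv2.resize(im2[150:270,130:280,::-1],None,fx=5,fy=5))
E
```

```text
(no output)
```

View pics/o3.png

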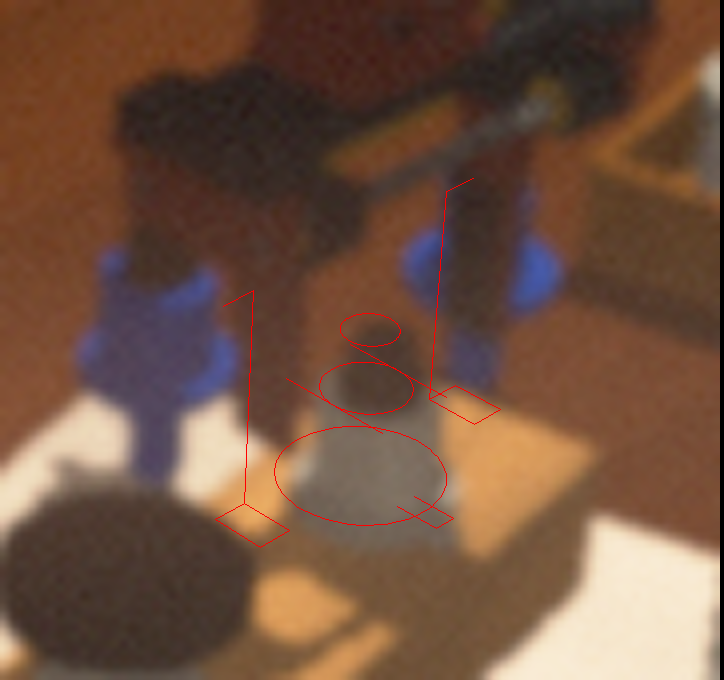

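View pics/t2.png

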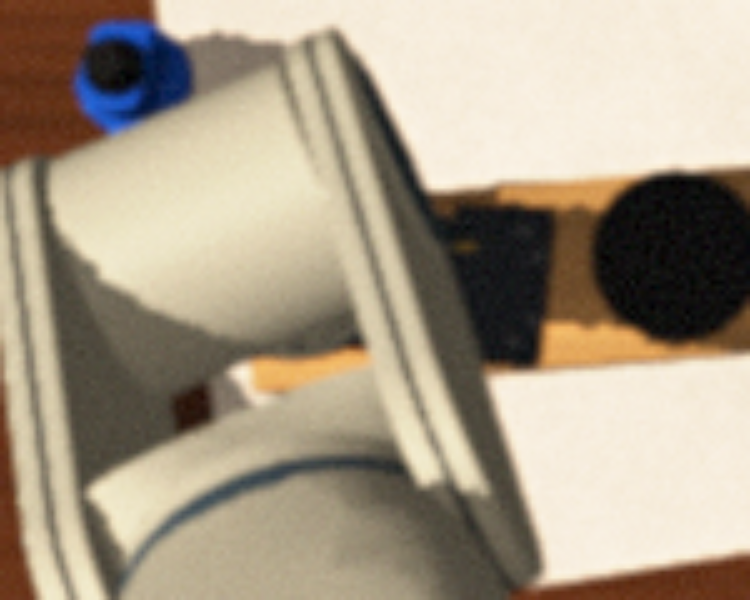

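```bash
python3 - <<'E'
from ov import *
z=np.load("pics/scene1.npz"); P=cloud("scene",z["d"]); P0=np.load("pics/sceneP.npy")
col=lambda u,v:(int(265+u/8),int(130+v/8))
for nm,u in(("near finger",265),("near f2",280),("right finger",472),("right",490)):
    for v in range(180,560,24):
        a,b=col(u,v); p=P[b,a]; p0=P0[b,a]; print(nm,(a,b),np.round(p,3),np.round(p0,3),z["im"][b,a])
m=(P[...,2]>.03)&(np.abs(P0-P).max(-1)>.03)
# points newly present in finger zone
for lo in np.arange(.05,.26,.01):
    s=m&(P[...,2]>lo)&(P[...,2]<lo+.01)&(np.hypot(P[...,0]-.547,P[...,1]-.2515)<.14)
    q=P[s]
    if len(q): print(round(lo,2),len(q),np.round(q.min(0),3),np.round(q.max(0),3))
E
```

```text
near finger (298, 152) [0.572 0.161 0.224] [ 0.337  0.47  -0.003] [55 41 36]
near finger (298, 155) [0.57  0.164 0.214] [ 0.349  0.455 -0.003] [70 48 43]
near finger (298, 158) [0.572 0.162 0.208] [ 0.363  0.438 -0.001] [82 53 41]
near finger (298, 161) [0.566 0.171 0.193] [0.376 0.422 0.001] [78 54 43]
near finger (298, 164) [0.57  0.166 0.189] [ 0.385  0.411 -0.001] [86 55 42]
near finger (298, 167) [0.548 0.196 0.157] [ 0.395  0.398 -0.002] [91 57 47]
near finger (298, 170) [0.549 0.195 0.15 ] [ 0.406  0.384 -0.001] [89 59 47]
near finger (298, 173) [0.549 0.196 0.141] [ 0.415  0.373 -0.003] [92 62 47]
near finger (298, 176) [0.548 0.197 0.131] [ 0.426  0.359 -0.002] [92 65 50]
near finger (298, 179) [0.548 0.198 0.122] [ 0.436  0.346 -0.002] [93 65 52]
near finger (298, 182) [0.55  0.196 0.115] [ 0.447  0.333 -0.001] [95 65 53]
near finger (298, 185) [0.549 0.198 0.104] [0.457 0.32  0.   ] [155 118  92]
near finger (298, 188) [0.514 0.245 0.055] [0.516 0.242 0.057] [220 158  97]
near finger (298, 191) [0.522 0.235 0.054] [0.521 0.236 0.053] [230 167  97]
near finger (298, 194) [0
[... 3702 characters left out ...]
.11 ] [0.565 0.304 0.12 ]
0.12 53 [0.533 0.196 0.12 ] [0.565 0.303 0.13 ]
0.13 64 [0.534 0.194 0.13 ] [0.566 0.306 0.14 ]
0.14 57 [0.533 0.194 0.14 ] [0.566 0.306 0.15 ]
0.15 67 [0.533 0.193 0.15 ] [0.566 0.305 0.16 ]
0.16 36 [0.534 0.193 0.16 ] [0.567 0.308 0.17 ]
0.17 17 [0.543 0.296 0.17 ] [0.569 0.306 0.18 ]
0.18 109 [0.508 0.165 0.181] [0.589 0.328 0.19 ]
0.19 247 [0.507 0.165 0.19 ] [0.591 0.329 0.2  ]
0.2 221 [0.505 0.161 0.2  ] [0.59 0.34 0.21]
0.21 205 [0.507 0.158 0.21 ] [0.59  0.333 0.22 ]
0.22 572 [0.509 0.158 0.22 ] [0.59  0.342 0.23 ]
0.23 125 [0.525 0.207 0.23 ] [0.572 0.267 0.24 ]
0.24 103 [0.525 0.208 0.24 ] [0.571 0.269 0.25 ]
0.25 72 [0.525 0.208 0.25 ] [0.57  0.258 0.26 ]
```

```bash
python3 - <<'E'
from ov import *
z=np.load("pics/scene1.npz");im=z["im"]
c=np.array([.5469,.2515])
dz=.0335
L=[rot(c,-.1,[(-.01,s*.044,.0685+dz),(.01,s*.044,.0685+dz),(.01,s*.057,.0685+dz),(-.01,s*.057,.0685+dz),(-.01,s*.044,.0685+dz),(-.01,s*.044,.1485+dz)]) for s in(1,-1)]
# rack from top view corners: project rack top outline from cone hole & yaw
yaw=.074
b=c-np.array([-np.sin(yaw),np.cos(yaw)])*.07
L+= [rot(b,yaw,[(-.045,-.14,.056),(.045,-.14,.056),(.045,.14,.056),(-.045,.14,.056),(-.045,-.14,.056)])]
a=draw("scene",im,L+head(c,-.1,.056),(265,130,355,215),8,0)
T=np.load("pics/top0.npz")["im"]
save("pics/o4.png",a); save("pics/o5.png",draw("top",T,L[2:]+head(c,-.1,.056),(170,170,310,240),5,0))
E
```

```text
(no output)
```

View pics/o4.png

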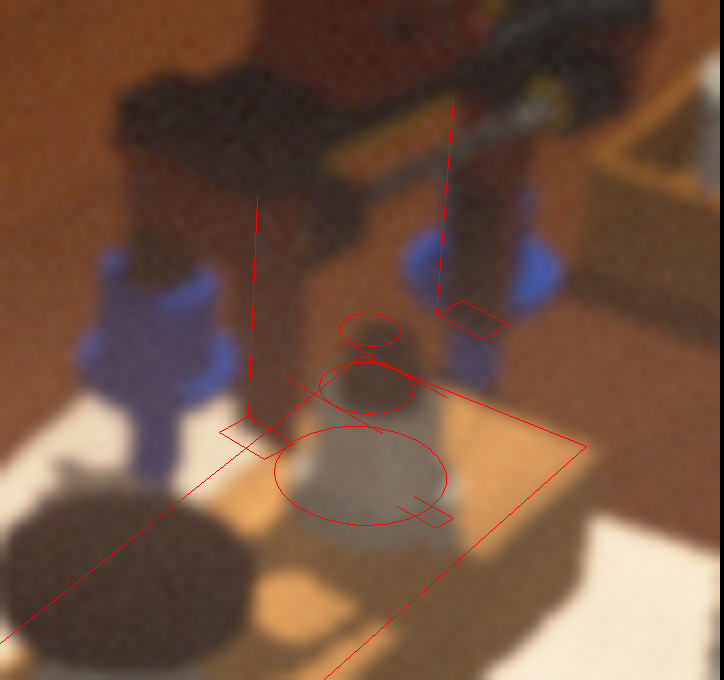

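View pics/o5.png

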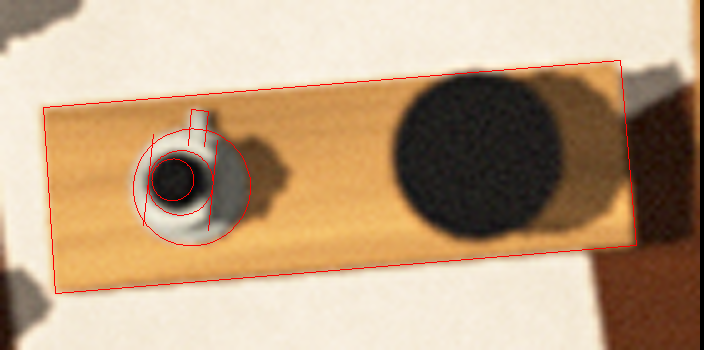

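```bash
python3 - <<'E'
from h import *
c=[.5465,.2513]
print(r.movel([*c,.048],velocity=.06,f_stop=5)); st("a")
print(r.movel([*c,.016],velocity=.025,f_stop=4)); st("b")
im,d=viewer.get_image("scene"); cv2.imwrite("pics/s3.png",cv2.resize(im[130:215,265:355,::-1],None,fx=7,fy=7,interpolation=cv2.INTER_CUBIC))
E
```

```text
False
a t6.82 pos [0.5461 0.2511 0.0473] xax 1.471 down [-0.001 -0.    -1.   ] F [ 0.3  0.6 -0.2] M [ 0.01 -0.15  0.06] w 0.0877
True
b t7.75 pos [0.5464 0.2512 0.0231] xax 1.471 down [-0.001 -0.    -1.   ] F [-0.2 -0.1  5.3] M [ 0.07 -0.04  0.04] w 0.0876
```

View pics/s3.png

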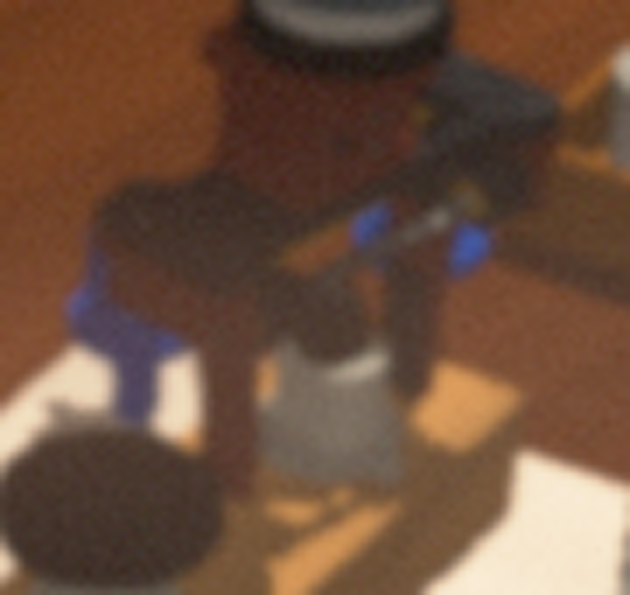

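```bash
python3 - <<'E'
from h import *
c=[.5465,.2513]
r.movel([*c,.0355],velocity=.05); st("pre")
r.grasp(55); st("grip")
print(r.movel([*c,.10],velocity=.08,f_stop=25)); st("up")
im,d=viewer.get_image("scene"); cv2.imwrite("pics/s4.png",cv2.resize(im[90:220,240:380,::-1],None,fx=5,fy=5,interpolation=cv2.INTER_CUBIC))
E
```

```text
pre t8.21 pos [0.5468 0.2514 0.0359] xax 1.471 down [-0.001 -0.    -1.   ] F [-0.3 -0.2  0.1] M [ 0.04 -0.16  0.04] w 0.0878
grip t9.13 pos [0.5465 0.2514 0.0355] xax 1.471 down [-0.001 -0.    -1.   ] F [-0.3  1.5  0.3] M [ 0.28 -0.08  0.04] w 0.0299
False
up t10.09 pos [0.5461 0.2511 0.0996] xax 1.471 down [-0.002 -0.001 -1.   ] F [-0.7  0.4 -3.2] M [ 0.03 -0.07 -0.02] w 0.0295
```

View pics/s4.png

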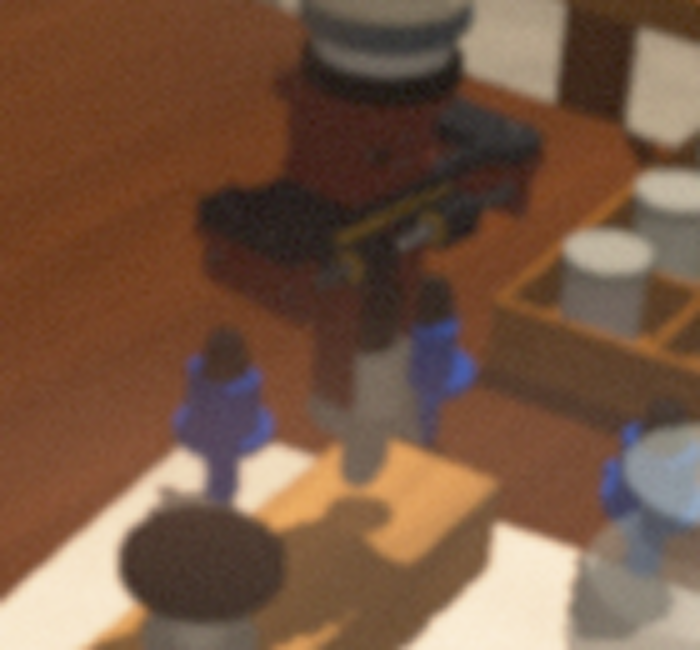

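```bash
python3 - <<'E'
from ov import *
c=[.5465,.2513]
r.movel([*c,.21],velocity=.2)
h=np.array([.5325,-.1947]); R=rv(-.375,0)
r.move_to([*h,.21],R); st("over")
r.movel([*h,.16],velocity=.1); o=st("low")
im,d=viewer.get_image("scene"); np.savez("pics/scene2.npz",im=im,d=d)
z0=.16+.0205
L=hub(h,-.375)+[C(h,.010,z0-.028),C(h,.0075,z0-.042),rot(h,-.375,[(.0155,0,z0),(.0155,0,z0-.028),(.01,0,z0-.028)])]
save("pics/o6.png",draw("scene",im,L,(118,195,228,325),5,0))
E
```

```text
over t12.48 pos [ 0.5328 -0.1938  0.2099] xax 1.197 down [-0.  0. -1.] F [-0.8 -0.3 -3.3] M [-0.04 -0.15 -0.01] w 0.0301
low t13.13 pos [ 0.5329 -0.1946  0.1602] xax 1.196 down [ 0. -0. -1.] F [ 0.2  0.2 -2.2] M [-0.02 -0.14  0.01] w 0.0295
```

View pics/o6.png

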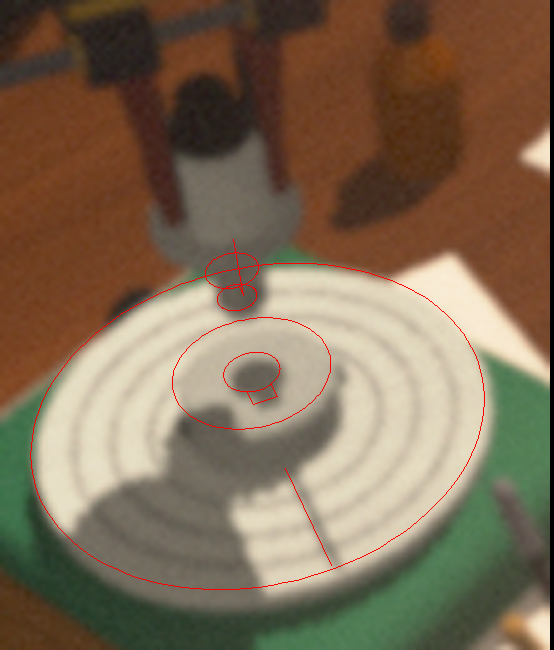

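```bash
python3 - <<'E'
from h import *
h=[.5325,-.1947]
print(r.movel([*h,.124],velocity=.1,f_stop=6)); st("a")
print(r.movel([*h,.109],velocity=.03,f_stop=6)); st("b")
s=r.movel([*h,.095],velocity=.03,f_stop=6); print(s); st("c")
E
```

```text
False
a t13.69 pos [ 0.5326 -0.1948  0.1241] xax 1.196 down [-0.  0. -1.] F [ 0.8 -0.3 -2.6] M [ 0.04 -0.21  0.02] w 0.0298
False
b t14.34 pos [ 0.5325 -0.1947  0.1089] xax 1.196 down [-0.  0. -1.] F [-0.3 -0.1 -4. ] M [ 0.04 -0.1   0.03] w 0.0299
False
c t14.96 pos [ 0.5325 -0.1947  0.0949] xax 1.196 down [-0.  0. -1.] F [-0.5  0.3 -3. ] M [ 0.19 -0.03  0.03] w 0.0298
```

```bash
python3 - <<'E'
from h import *
h=[.5325,-.1947]
for z in(.0915,.087,.082,.0785,.0755):
    s=r.movel([*h,z],velocity=.03,f_stop=18); st((z,s))
    if s: break
r.hold(.3); st("held")
im,d=viewer.get_image("scene"); np.savez("pics/scene3.npz",im=im,d=d); cv2.imwrite("pics/s5.png",cv2.resize(im[195:325,118:228,::-1],None,fx=5,fy=5,interpolation=cv2.INTER_CUBIC)[:600])
E
```

```text
(0.0915, False) t15.22 pos [ 0.5325 -0.1947  0.0914] xax 1.196 down [-0. -0. -1.] F [-0.8  0.7 -4. ] M [ 0.05 -0.03 -0.02] w 0.0296
(0.087, False) t15.53 pos [ 0.5327 -0.1947  0.0873] xax 1.196 down [ 0.  0. -1.] F [-1.6  0.9  1.7] M [ 0.4   0.14 -0.  ] w 0.0295
(0.082, False) t15.84 pos [ 0.5328 -0.1947  0.0823] xax 1.196 down [ 0. -0. -1.] F [-1.1  2.3  4. ] M [0.52 0.18 0.03] w 0.0297
(0.0785, False) t16.11 pos [ 0.5327 -0.1947  0.0788] xax 1.196 down [ 0. -0. -1.] F [-2.3  2.6  5.1] M [ 0.55  0.25 -0.03] w 0.0297
(0.0755, False) t16.36 pos [ 0.533  -0.1948  0.0773] xax 1.196 down [ 0.001 -0.    -1.   ] F [-5.4  5.3 17.7] M [ 0.68  0.88 -0.03] w 0.0296
held t16.66 pos [ 0.5329 -0.1948  0.0772] xax 1.196 down [ 0.001 -0.    -1.   ] F [-5.1  4.2 17.3] M [ 0.71  0.91 -0.06] w 0.0297
```

View pics/s5.png

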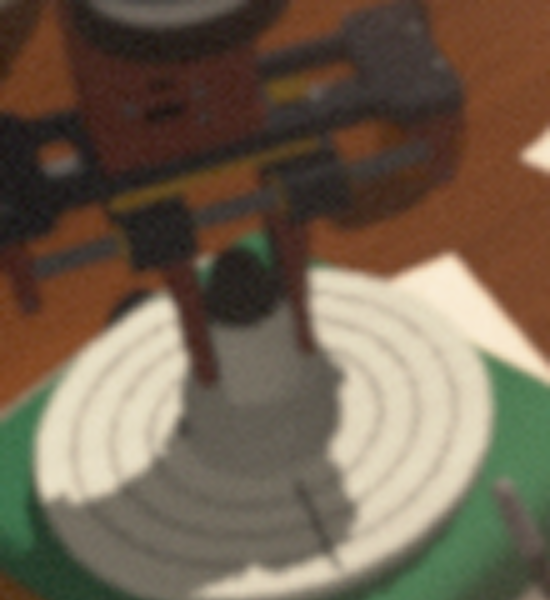

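```bash
python3 - <<'E'
from h import *
r.movel([.5325,-.1947,.080],velocity=.03); st("up")
r.movel([.5317,-.1939,.080],velocity=.02); st("shift")
for z in(.0785,.0755,.0745):
    s=r.movel([.5317,-.1939,z],velocity=.02,f_stop=30); st((z,s))
r.hold(.4); st("held")
E
```

```text
up t17.01 pos [ 0.5329 -0.1948  0.0809] xax 1.196 down [ 0.001 -0.    -1.   ] F [-2.6  2.5  8.2] M [ 0.59  0.33 -0.03] w 0.0296
shift t17.26 pos [ 0.5328 -0.1947  0.0809] xax 1.196 down [ 0.002 -0.001 -1.   ] F [-1.8 -0.1  5.9] M [-0.01  0.05  0.01] w 0.0295
(0.0785, False) t17.51 pos [ 0.5328 -0.1946  0.0794] xax 1.196 down [ 0.002 -0.001 -1.   ] F [-0.8 -0.1  6.3] M [ 0.    0.03 -0.01] w 0.0299
(0.0755, False) t17.81 pos [ 0.533  -0.1947  0.0772] xax 1.196 down [ 0.003 -0.001 -1.   ] F [-3.7  0.7 15.1] M [ 0.26  0.57 -0.05] w 0.0299
(0.0745, False) t18.06 pos [ 0.533  -0.1947  0.0772] xax 1.196 down [ 0.003 -0.001 -1.   ] F [-5.8  2.2 23. ] M [ 0.56  1.09 -0.03] w 0.0299
held t18.46 pos [ 0.533  -0.1947  0.0772] xax 1.196 down [ 0.003 -0.001 -1.   ] F [-6.   1.3 22.8] M [ 0.56  1.08 -0.04] w 0.0299
```

```bash
python3 - <<'E'
from h import *
R=rv(-.375,0)
r.movel([.5317,-.1939,.080],velocity=.03)
r.movel([.5325,-.1947,.080],R,velocity=.02); st("shift")
for z in(.0765,.0745):
    s=r.movel([.5325,-.1947,z],R,velocity=.02,f_stop=35); st((z,s))
r.hold(.5); o=st("held")
F=o["wrist_force"];M=o["ft_torque"]; print("resid",M-np.cross([0,0,-.175],F))
im,d=viewer.get_image("scene"); np.savez("pics/scene4.npz",im=im,d=d)
cv2.imwrite("pics/s6.png",np.hstack([cv2.resize(im[235:325,118:218,::-1],None,fx=6,fy=6,interpolation=cv2.INTER_CUBIC)]))
P=cloud("scene",d)
# flange top height in front part
m=(np.hypot(P[...,0]-.5325,P[...,1]+.1947)<.034)&(P[...,2]>.096)&(P[...,2]<.116)
q=P[m]; print(len(q),np.round(np.percentile(q[:,2],[10,50,75,90]),4))
im2,_=viewer.get_image("top"); cv2.imwrite("pics/t6.png",im2[:,:,::-1]); imS=im[:,:,::-1]; cv2.imwrite("pics/s7.png",imS)
E
```

```text
shift t19.04 pos [ 0.533  -0.1947  0.0808] xax 1.196 down [ 0.001 -0.    -1.   ] F [-1.9  2.4  8.1] M [ 0.61  0.32 -0.01] w 0.0297
(0.0765, False) t19.37 pos [ 0.5329 -0.1947  0.0773] xax 1.196 down [ 0.001 -0.    -1.   ] F [-2.9  3.   8.6] M [0.65 0.33 0.04] w 0.0294
(0.0745, False) t19.62 pos [ 0.533  -0.1947  0.0772] xax 1.196 down [ 0.001 -0.    -1.   ] F [-8.6  4.8 27.4] M [1.  1.4 0. ] w 0.03
held t20.12 pos [ 0.533  -0.1947  0.0772] xax 1.196 down [ 0.001 -0.    -1.   ] F [-9.6  5.  26.8] M [0.96 1.39 0.03] w 0.0296
resid [ 0.08189829 -0.28492868  0.02514187]
309 [0.0977 0.1047 0.1077 0.1136]
```

View pics/s6.png

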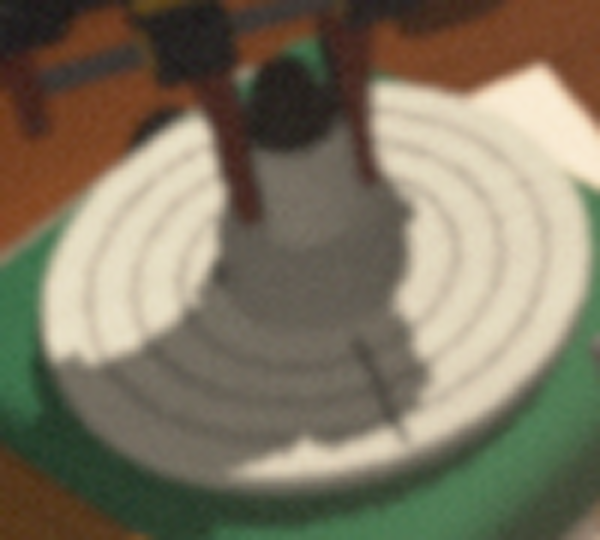

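View pics/s7.png

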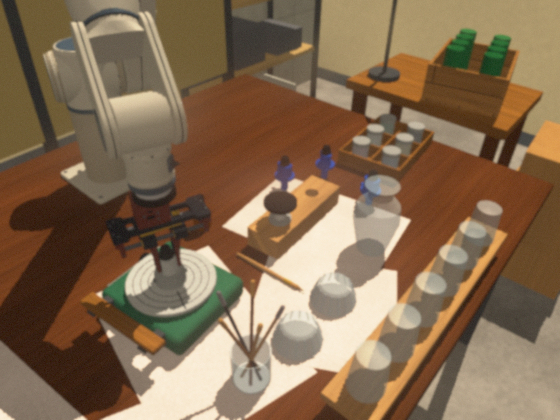

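View pics/t6.png

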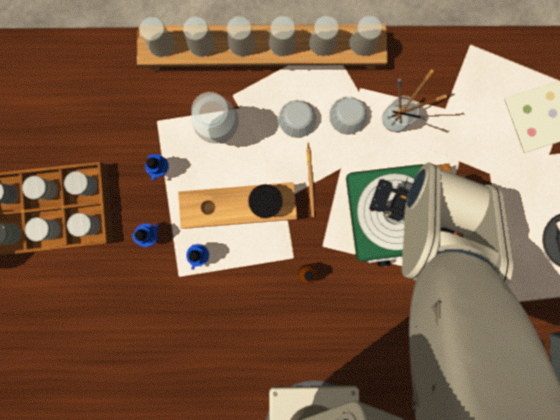

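```bash
python3 - <<'E'
from h import *
st("before"); print(r.sign_off()); 
E
```

```text
before t20.22 pos [ 0.533  -0.1947  0.0772] xax 1.196 down [ 0.001 -0.    -1.   ] F [-8.9  5.  27.1] M [1.03 1.42 0.  ] w 0.0298
the job is handed in; nothing more can be done
None
```

The cone head is fitted in the hub, its flange down on the face, and I handed the job in at 20.2 s with the arm still gripping its metal flats and pressing down. The sign-off gave no verdict.

**What I did:** I gripped the head by its flats (jaws closed to 29.9 mm) and lifted it clear of the rack over the other head. I then turned it to the keyway angle measured from the scribed line, about -0.375 rad. The key went straight in without landing on the face, so no turning by feel was needed.

**Last checks:**
- **Seating:** the ejector met the shaft where expected. The tool then stopped hard at 77.2 mm against a predicted 77.5 mm, and its height did not change as the push rose to 27 N. The picture shows no gap under the flange.
- **Tilt:** the tool was about 0.001 rad off vertical.
- **Bystanders:** in the before and after pictures nothing else has moved.

**What disagreed:**
- **Tool height:** the fingertips really sit 33 mm above the reported tool position. I saw this in the depth image and confirmed it by lightly touching the fingers on the rack top (about 5 N), then corrected every height for it.
- **Scene camera:** its projections are off by about 2 pixels, so I took positions from the top camera.
- **Side force:** pressing down leaves about 10 N sideways on the shaft. I tried a 0.8 mm shift to relieve it, but that tilted the tool slightly, so I went back to the first position.

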